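Load the long bench peg in the drilling ramp

TASK

Two bench pegs, a long one and a short one, lie at the bottom of the two sloped gutters of the drilling ramp. With the fingertips push the long peg up its gutter, over the crest and home into the hollow against the stop so that it does not roll back, and then push the wooden keeper on that gutter's outer wall inwards, as far as it goes, to bar the way behind the peg. Only push: nothing is to be lifted. Leave the short peg, the other keeper and everything else on the bench as they are.

Things in the scene. Friction and masses are not known exactly. Their poses are not given: they have to be found in the camera images.
- slope: tilted aluminium-floored double gutter of the drilling ramp, fixed to the bench. Origin on the gutter floor, midway between the gutters; x up the slope (7 deg above level), y to the left looking uphill, z square to the floor. Gutters centred at y = +42 and -42 mm, 70 mm wide; walls (middle 14 mm thick, outer 12 mm, centred at y +-83 mm) rise 14 mm above the floor, from x = -91 mm to the stop
- lip (a point): middle of the foot of the low lip across the bottom of both gutters: uphill face at x = -79 mm of the slope's frame, 6 mm thick, 4 mm high; a peg not pushed over the crest rolls back down to it
- crest (a point): the crest, where the flat floor ends, x = 40 mm of the slope's frame. Beyond it the floor falls 18 deg away from the slope's plane (11 deg below level) into the hollow, so a peg pushed past it rolls to the stop by itself and stays
- stop (a point): middle of the top edge of the stop's face: a dark block across the upper end of both gutters, face at x = 73 mm and top at z = 28 mm in the slope's frame. A peg home against it in the hollow has its axis at x = 59 mm, z = 8.4 mm of that frame
- peg_long: the long bench peg: plain wooden dowel 28 mm across and 64 mm long (about 30 g), lying across one of the two gutters (either one) at its bottom lip, free to roll. Origin at its centre, y along its axis; it starts with its axis at x = -69 mm, z = 14 mm in the slope's frame
- peg_short: the short bench peg: the same dowel but 40 mm long (about 20 g), lying at the bottom of the other gutter; leave it there. Origin at its centre, y along its axis
- keeper_left (a joint): left gutter's (+y) keeper, a dark wooden bar. Rad: at 0 it points down the slope, splayed 0.5 rad outwards of the outer wall; 0.5 is along the wall; grows as it swings inwards over the gutter, to its end stop 2.07, straight across, just behind a peg that is home. Starts at 0 to 0.35; turns with under 1 N at the tip and stays where left
- keeper_left_pin (a point): pivot pin of the left keeper, in the outer wall at x = 38.5, y = +83 mm of the slope's frame, 19 mm above the floor; axis along the slope's z. The bar reaches 52 mm from the pin, is 10 mm wide and 8 mm thick, and lies 15 to 23 mm above the gutter floor
- keeper_left_tip (a point): the free end of the left keeper bar, 52 mm from its pin, at mid-thickness
- keeper_right (a joint): right gutter's (-y) keeper, a dark wooden bar. Rad: at 0 it points down the slope, splayed 0.5 rad outwards of the outer wall; 0.5 is along the wall; grows as it swings inwards over the gutter, to its end stop 2.07, straight across, just behind a peg that is home. Starts at 0 to 0.35; turns with under 1 N at the tip and stays where left
- keeper_right_pin (a point): pivot pin of the right keeper, in the outer wall at x = 38.5, y = -83 mm of the slope's frame, 19 mm above the floor; axis along the slope's z. The bar reaches 52 mm from the pin, is 10 mm wide and 8 mm thick, and lies 15 to 23 mm above the gutter floor
- keeper_right_tip (a point): the free end of the right keeper bar, 52 mm from its pin, at mid-thickness
- stand_peg_a: one of the two bench pegs standing near the ramp, 28 mm across and 70 mm tall; behind the stop; leave it alone
- stand_peg_b: the other standing bench peg, beside the ramp's left side; leave it alone
- glue: white glue bottle, 52 mm across, 120 mm tall, standing behind the stop; leave it alone
- offcut: wood offcut 100 x 22 x 18 mm lying beside the ramp's right side; leave it alone
- knife: bench knife with a black handle, about 215 mm long, at the left; leave it alone
- plane: small block plane, 140 x 45 mm, at the right; leave it alone
- jar: white cup, 72 mm across, 90 mm tall, at the right; leave it alone
There are look-alikes about, which are no part of the job. What is shaped like the peg_long but orange or turquoise is not meant.

How it is judged:
On the way, in this order (a step that is already met when the one before it is completed fails the run):
1. the long peg is home in the hollow against the stop, its keeper still open (x of peg_long in the frame of slope above 0.0545 m and z of peg_long in the frame of slope between 0.004 and 0.0125 m and angle between the y axis of peg_long and the y axis of slope, either way round below 0.12 rad and value of joint each of keeper_left, keeper_right below 0.9 rad), for 0.2 s.
2. the keeper behind the long peg is swung fully in (((y of peg_long in the frame of slope above 0 m and value of joint keeper_left above 1.92 rad and value of joint keeper_right below 0.6 rad) or (y of peg_long in the frame of slope below 0 m and value of joint keeper_right above 1.92 rad and value of joint keeper_left below 0.6 rad))), for 0.2 s.
At the end, for the whole second after the job is handed in: The long peg lies in the hollow against the stop (axis within about 5 mm of home along the gutter, at rest and within 0.12 rad of square), the keeper of its gutter is within 0.15 rad of its end stop, the other keeper is still open (below 0.6 rad) and the short peg is within 15 mm of where it lay (x of peg_long in the frame of slope above 0.0545 m and z of peg_long in the frame of slope between 0.004 and 0.0125 m and angle between the y axis of peg_long and the y axis of slope, either way round below 0.12 rad and ((y of peg_long in the frame of slope above 0 m and value of joint keeper_left above 1.92 rad and value of joint keeper_right below 0.6 rad) or (y of peg_long in the frame of slope below 0 m and value of joint keeper_right above 1.92 rad and value of joint keeper_left below 0.6 rad)) and linear speed of peg_long below 0.02 m/s and distance of peg_short from where it was at the start of the episode below 0.015 m); the robot touches nothing.
It fails at once if a peg is lifted off the gutter floor (more than 6 mm) (z of any of peg_long, peg_short in the frame of slope above 0.02 m).
It fails at once if the short peg is pushed more than 25 mm from its place (distance of peg_short from where it was at the start of the episode above 0.025 m).
It fails at once if a thing standing or lying about on the bench is moved more than 25 mm (distance of any of stand_peg_a, stand_peg_b, glue, offcut, knife, plane, jar from where it was at the start of the episode above 0.025 m).
It also fails if it takes over 43 s, if anything falls off the work surface, if the arm or the gripper's body presses on something with over 40 N, if the wrist force passes 120 N, or if a joint passes its speed limit or range.

ROBOT

A 6-joint arm with a two-finger parallel gripper is mounted at the origin on the work surface. World frame = base frame: x ahead of the robot, y to its left, z up, the work surface at z = 0. Lengths are in m, angles in rad, forces in N, time in s.
With the tool pointing down it reaches from about 0.275 to 0.725 m from the base axis. Payload 5.6 kg.
Tool frame: the origin (TCP) lies midway between the tips of the shut fingers; the grasp point (between the pads) lies 19 mm behind it (robot.hold_point_z is the distance from the TCP to the grasp point, in m); x points along the fingers, y is the direction in which the jaws open and shut, and the axes are right-handed (so a half turn about x gives the same grasp; the last joint's range is limited). The gripper opens to 85 mm and grips with 20 to 120 N. Pads are 22 mm wide; open, the fingers measure 114 mm over their backs; the gripper's body (76 mm by 85 mm) begins 54 mm behind the grasp point. The pads swing forward as they close: fully open they stand 13 mm farther back than shut.
Start: joints at [1.469, 0.255, 0.108, 0, -1.424, -0.285], TCP at [0.207, 0.509, 0.231] pointing down, gripper open.
Joint ranges: [-2.95, 2.95], [-1.21, 1.97], [-1.09, 1.5], [-2.87, 1.71], [-2.94, -0.07], [-3.05, 3.05]. Speed limits (rad/s): [2.57, 2.57, 3.14, 3.14, 3.14, 3.14].

INTERFACE

Orientations are given as a rotation vector (axis times angle).
In Python, from station import robot gives the robot as it stands.
- The arm moves only by the tool play_rows, never from a script. Its arguments are lists of equal length, an entry for each row: "fingers": the opening, from -1 (shut) to 1 (fully open); "offset": the shift along the tool's x, y, z in mm, a list of three; "dr": the turn, a rotation vector about the tool's x, y, z in degrees, a list of three. A call has 1 to 5 rows; each row shifts and turns the commanded pose from where the row before left it, along the tool's axes as they then stand; what a row does not reach is not made up. A row lasts 1/8 s, in which the tool goes at most 62.5 mm and 10.7 degrees, less where a joint would pass 70% of its speed; a pose out of reach is approached as far as the arm can. A call is refused whole if a number of a shift passes 62.5 or a number of a turn 10.7, either way. A call with a gripper value outside its range is refused whole. The fingers move at their own pace and stop on an object; "newtons" is the grip in N (left out, the last holds). Time passes only in rows, so rows that do not move let the fingers close. It gives the time, the measured TCP pose, the force and the opening at its end, in the units of the state.
- robot.observe(): the state, without advancing time (a new reading comes with each control period).
- robot.capture(name): name is "side" or "top"; returns the picture (400x640x3 uint8, red, green, blue); there is no depth.
- robot.get_calibration(name): a dict with "mtx" (3x3 intrinsics, pixels), "T" (4x4, takes a point from camera to world coordinates). Camera axes: x right, y up, looking along -z (the intrinsics and any distortion apply to the point x, -y, -z); pixel columns grow to the right and rows downward; lengths in m; the calibration is good to about 2 mm. A picture is of the moment at which its call begins. get_calibration takes no time and is no camera call.
- robot.close_job(): hands the job in, once; it reports no verdict.
The state is a dict: "clock": time; "q": joint angles; "qd": joint speeds; "effort": joint torques, N m; "ee_pos": TCP position; "eef_rot": TCP orientation; "force": force on the tool from outside, world axes, zero at the start; "wrist_torque": the same for the moment, N m; "opening": finger opening in m.
Only numpy, scipy, OpenCV 4.12 (cv2) and the standard library are available. Lean on these libraries where they do the work, as an engineer would, in place of code of your own. Each camera call takes 0.05 s, during which the arm holds its last target.

## Working session

There is one attempt and no reset: what is moved stays moved. The work goes in short steps, Python scripts to look and compute and a tool call to move; the robot and the scene stay as the last step left them, time stands still between calls to the robot, and variables do not carry over. Pictures are saved under pics/ and viewed, and the job is handed in when it is done.

Besides the shell and the picture viewer there is one more tool, called after "Emit:" by a JSON object that holds its "op" and its "data". play_rows: Moves the arm, as the interface text tells. Its arguments: {"type":"object","properties":{"fingers":{"type":"array"},"offset":{"type":"array"},"dr":{"type":"array"},"newtons":{"type":"number"}},"required":["fingers","offset","dr"]}

```bash
ls; mkdir -p pics; python3 - <<'E'
from station import robot
import cv2,numpy as np
np.set_printoptions(precision=4,suppress=True)
for n in("top","side"):
    im=robot.capture(n); cv2.imwrite(f"pics/{n}0.png",im[:,:,::-1]); c=robot.get_calibration(n); print(n,c)
print(robot.observe())
E
```

```text
pics
top {'mtx': array([[385.8382,   0.    , 317.0785],
       [  0.    , 385.8382, 206.1264],
       [  0.    ,   0.    ,   1.    ]]), 'T': array([[ 0.0126,  0.9951, -0.0979,  0.435 ],
       [-0.9999,  0.012 , -0.0062, -0.0251],
       [-0.005 ,  0.0979,  0.9952,  1.4434],
       [ 0.    ,  0.    ,  0.    ,  1.    ]])}
side {'mtx': array([[413.1106,   0.    , 323.3604],
       [  0.    , 413.1106, 202.784 ],
       [  0.    ,   0.    ,   1.    ]]), 'T': array([[-0.9973,  0.0603, -0.043 ,  0.4941],
       [-0.072 , -0.6546,  0.7526,  0.9563],
       [ 0.0172,  0.7536,  0.6571,  0.9625],
       [ 0.    ,  0.    ,  0.    ,  1.    ]])}
{'clock': 0.1, 'q': array([ 1.4686,  0.2557,  0.1072, -0.0004, -1.4239, -0.2846]), 'qd': array([-0.0026, -0.0021,  0.0049,  0.0008,  0.0016, -0.0009]), 'effort': array([ -0.0042, -38.76  ,  23.8474,   5.378 ,  -0.0038,   0.    ]), 'ee_pos': array([0.2073, 0.509 , 0.2305]), 'eef_rot': array([-2.0099,  0.3955,  2.0104]), 'force': array([-0.0056, -0.2912, -0.0879]), 'wrist_torque': array([-0.0192,  0.0022,  0.0084]), 'opening': 0.08544014706167202}
```

View pics/top0.png

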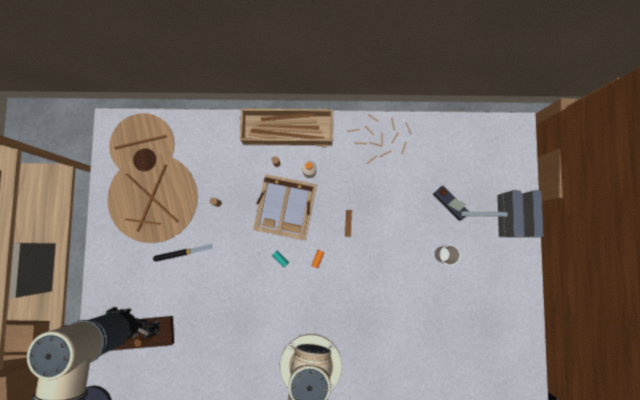

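View pics/side0.png

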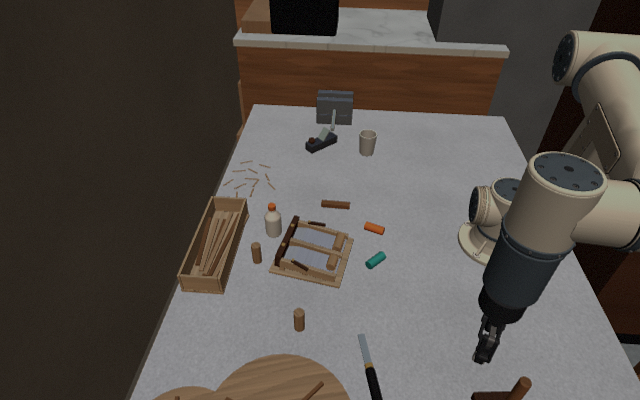

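```bash
python3 - <<'E'
import cv2
a=cv2.imread("pics/top0.png")[165:250,240:340]; cv2.imwrite("pics/topz.png",cv2.resize(a,None,fx=7,fy=7,interpolation=cv2.INTER_CUBIC))
a=cv2.imread("pics/side0.png")[205:295,260:365]; cv2.imwrite("pics/sidez.png",cv2.resize(a,None,fx=6.6,fy=6.6,interpolation=cv2.INTER_CUBIC))
E
```

```text
(no output)
```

View pics/topz.png

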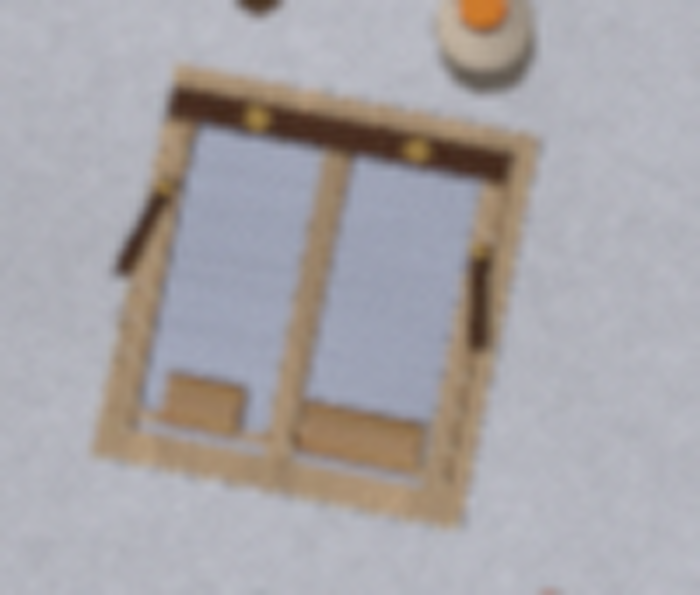

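View pics/sidez.png

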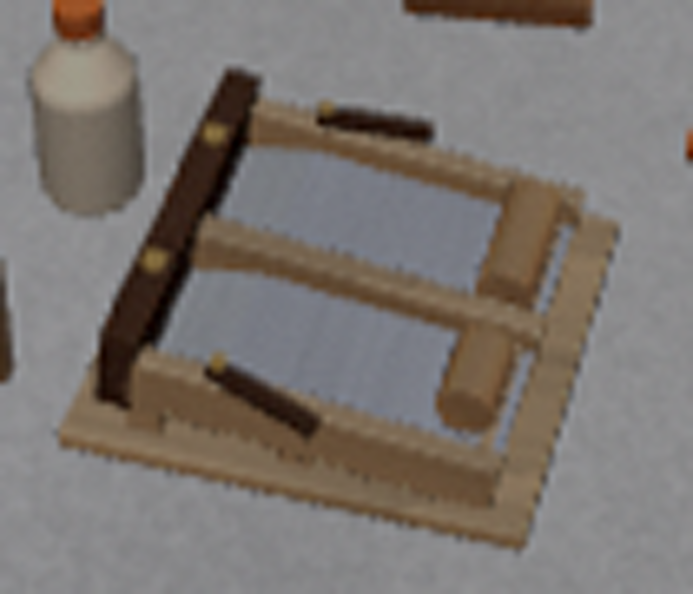

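```bash
cat > h.py <<'E'
import numpy as np,cv2
from station import robot
from scipy.optimize import least_squares
np.set_printoptions(precision=4,suppress=True)
C={n:robot.get_calibration(n) for n in("top","side")}
def proj(n,P):
    c=C[n];T=np.linalg.inv(c["T"]);p=np.atleast_2d(P)@T[:3,:3].T+T[:3,3]
    p=p*[1,-1,-1];u=p@c["mtx"].T;return u[:,:2]/u[:,2:]
def ray(n,uv):
    c=C[n];d=np.linalg.inv(c["mtx"])@[uv[0],uv[1],1];d=d*[1,-1,-1]
    return c["T"][:3,3],c["T"][:3,:3]@d
def onz(n,uv,z):
    o,d=ray(n,uv);return o+d*(z-o[2])/d[2]
def tri(a,b):
    A=np.zeros((3,3));B=np.zeros(3);L=[]
    for n,uv in(("top",a),("side",b)):
        o,d=ray(n,uv);d=d/np.linalg.norm(d);M=np.eye(3)-np.outer(d,d);A+=M;B+=M@o;L.append((o,M))
    p=np.linalg.solve(A,B);return p,[np.linalg.norm(M@(p-o)) for o,M in L]
zt=lambda x,y:((x+.5)/7-.5+240,(y+.5)/7-.5+165)
zs=lambda x,y:((x+.5)/6.6-.5+260,(y+.5)/6.6-.5+205)
E
cat > m.py <<'E'
from h import *
# slope-frame (mm), top zoom px, side zoom px
D=[("pinL",(38.5,83,23),(163,187),(217,362)),("pinR",(38.5,-83,23),(481,248),(326,112)),
("stopLf",(73,89,28),(170,115),(103,340)),("stopRf",(73,-89,28),(505,180),(257,80)),
("midlow",(-91,0,14),(283,452),(540,325)),("lowL",(-91,83,14),(118,425),(497,460)),("lowR",(-91,-83,14),(447,485),(580,197))]
for n,s,a,b in D: print(n,tri(zt(*a),zs(*b)))
def pose(p):
    yaw=p[3];x=np.array([np.cos(yaw)*np.cos(.12217),np.sin(yaw)*np.cos(.12217),np.sin(.12217)])
    y=np.array([-np.sin(yaw),np.cos(yaw),0]);return np.c_[x,y,np.cross(x,y)],p[:3]
def res(p):
    R,t=pose(p);r=[]
    for n,s,a,b in D:
        P=R@(np.array(s)/1000)+t
        r+=[proj("top",P)[0]-zt(*a),proj("side",P)[0]-zs(*b)]
    return np.ravel(r)
f=least_squares(res,[.52,.04,.04,-.2],loss="soft_l1");print(f.x);r=f.fun.reshape(-1,4)
for d,q in zip(D,r):print(d[0],q)
np.save("pose.npy",f.x)
E
python3 m.py
```

```text
pinL (array([0.6227, 0.18  , 0.063 ]), [np.float64(0.0004989018536870622), np.float64(0.0004989018536873153)])
pinR (array([0.5925, 0.0156, 0.059 ]), [np.float64(0.0004666737663412888), np.float64(0.0004666737663412861)])
stopLf (array([0.6661, 0.177 , 0.0682]), [np.float64(0.007038481919804167), np.float64(0.007038481919804211)])
stopRf (array([0.6271, 0.0036, 0.0658]), [np.float64(0.000510718773780148), np.float64(0.0005107187737800438)])
midlow (array([0.4859, 0.1183, 0.032 ]), [np.float64(0.0017029466173039685), np.float64(0.0017029466173040485)])
lowL (array([0.5   , 0.2037, 0.039 ]), [np.float64(0.0003074617607622923), np.float64(0.00030746176076226804)])
lowR (array([0.4699, 0.0325, 0.0294]), [np.float64(0.0016477965332082744), np.float64(0.0016477965332084375)])
[ 0.575   0.1029  0.0319 -0.1849]
pinL [ 0.7333 -0.6368 -0.5079  0.266 ]
pinR [ 0.2306 -0.4398 -0.7595 -0.3432]
stopLf [-0.303  -0.0908  4.789   0.605 ]
stopRf [ 0.2241  0.1906  0.0259 -0.8338]
midlow [-0.5237  0.8073 -0.0891 -0.2664]
lowL [ 0.8249  0.205  -0.0462  0.3018]
lowR [-1.6662  0.565  -0.2826  0.07  ]
```

```bash
sed -i 's/^("stopLf".*("stopRf"/("stopRf"/; s/,("lowR".*)\]$/]/' m.py; sed -i 's/^for n,s,a,b in D: print.*$//' m.py; cat >> m.py <<'E'
R,t=pose(f.x)
sl=lambda *s:R@(np.array(s)/1000)+t
def dot(n,z,off,pts,o):
    im=cv2.imread(f"pics/{n}z.png")
    for p in pts:
        u=(proj(n,sl(*p))[0]-off+.5)*z-.5;cv2.circle(im,(int(u[0]),int(u[1])),4,(0,0,255),-1)
    cv2.imwrite(o,im)
pts=[(-69,-10,28),(-69,-74,28),(38.5,-83,23),(38.5,83,23),(73,89,28),(73,-89,28),(-91,-83,14),(-91,83,14),(-79,-77,4),(-79,-7,4),(73,-7,14)]
for th in (0,.35):
  # right keeper tip: at 0 dir down slope splayed .5 outward(-y)
  a=.5-th; pts.append((38.5-52*np.cos(a),-83-52*np.sin(a),19)); pts.append((38.5-52*np.cos(a),83+52*np.sin(a),19))
dot("top",7,(240,165),pts,"pics/tv.png");dot("side",6.6,(260,205),pts,"pics/sv.png")
a,b=cv2.imread("pics/tv.png"),cv2.imread("pics/sv.png")
E
python3 m.py
```

```text
[ 0.5745  0.1038  0.0322 -0.1838]
pinL [ 0.4446 -0.4813 -0.3395  0.467 ]
pinR [-0.0365 -0.3329 -0.6525 -0.201 ]
stopRf [-0.0535  0.2917  0.1199 -0.6884]
midlow [-0.7615  0.9542  0.0907 -0.1207]
lowL [0.5762 0.3762 0.1707 0.4773]
```

View pics/tv.png

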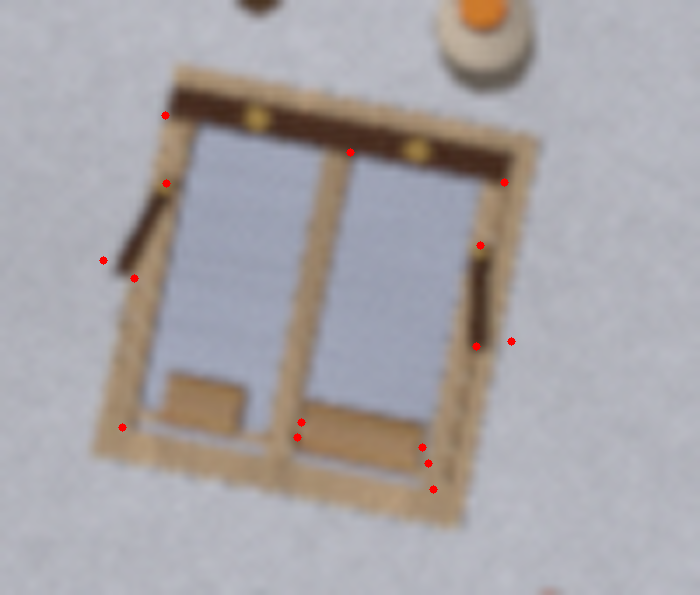

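View pics/sv.png

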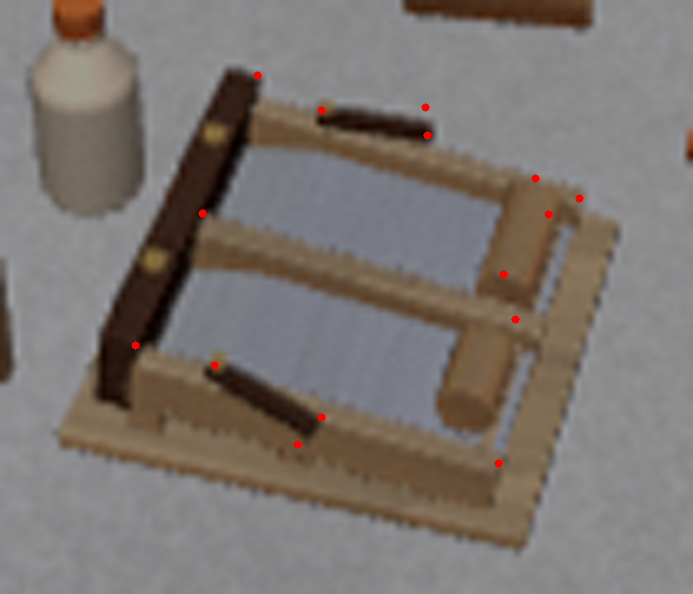

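```bash
cat >> h.py <<'E'
from scipy.spatial.transform import Rotation as Ro
def pose(p):
    yaw=p[3];x=np.array([np.cos(yaw)*np.cos(.12217),np.sin(yaw)*np.cos(.12217),np.sin(.12217)])
    y=np.array([-np.sin(yaw),np.cos(yaw),0]);return np.c_[x,y,np.cross(x,y)],p[:3]
def state():
    import os
    R,t=pose(np.load("pose.npy"));o=robot.observe();Rt=Ro.from_rotvec(o["eef_rot"])
    s=R.T@(o["ee_pos"]-t)*1000
    return R,t,o,Rt,s
E
cat > st.py <<'E'
from h import *
R,t,o,Rt,s=state()
print("t",o["clock"],"tcp slope mm",s,"F slope",R.T@o["force"],"open",o["opening"])
print("axes in slope\n",R.T@Rt.as_matrix())
for sg in(1,-1):
    G=np.c_[-R[:,2],sg*R[:,1],sg*R[:,0]]
    print(sg,"rotvec tool deg",np.degrees((Rt.inv()*Ro.from_matrix(G)).as_rotvec()))
E
python3 st.py; python3 - <<'E'
from h import *
R,t,*_=state()
f=lambda n,uv,z:R.T@(onz(n,uv,z)-t)*1000
print("glue cap top",f("top",zt(484,10),.12),"glue base low",f("top",zt(485,88),.0),f("side",(273,236),0))
print("offcut",f("top",(346,235),.018),f("top",(351,211),.018))
print("orange/teal",f("top",(318,259),.014),f("top",(280,258),.014))
E
```

```text
t 0.1 tcp slope mm [-407.6664  331.2719  249.8329] F slope [ 0.0366 -0.2873 -0.093 ] open 0.08544014706167202
axes in slope
 [[-0.1221 -0.2    -0.9722]
 [-0.0017 -0.9794  0.2017]
 [-0.9925  0.0263  0.1193]]
1 rotvec tool deg [168.0732  -1.1921 -10.2863]
-1 rotvec tool deg [-11.6154   6.9803  -0.809 ]
glue cap top [154.5415 -64.3221  69.4819] glue base low [121.5964 -65.3298 -47.3742] [139.0942 -46.1662 -49.5226]
offcut [ -62.737  -243.1772   -6.6063] [  27.3372 -244.674   -17.6657]
orange/teal [-168.6968 -159.1228    2.3736] [-192.223   -21.4262    5.2622]
```

Emit:
{"op": "play_rows", "data": {"fingers": [-1,-1,-1,-1,-1], "offset": [[0,0,0],[0,0,0],[0,40,-32],[0,40,-32],[0,40,-32]], "dr": [[-5.8,3.5,-0.4],[-5.8,3.5,-0.4],[0,0,0],[0,0,0],[0,0,0]]}}

```text
clock: 0.72
ee_pos: [0.2794, 0.3723, 0.2425]
eef_rot: [-2.257, 0.207, 1.996]
force: [1.1, -0.5, 1.1]
opening: -0.0003
```

```bash
python3 st.py
```

```text
t 0.725 tcp slope mm [-311.0008  210.1135  250.0702] F slope [ 1.3416 -0.2506  0.979 ] open -0.00031934653560434346
axes in slope
 [[ 0.0005  0.0005 -1.    ]
 [ 0.0006 -1.     -0.0005]
 [-1.     -0.0006 -0.0005]]
1 rotvec tool deg [-179.9739   -0.0536   -0.0419]
-1 rotvec tool deg [ 0.0261 -0.0267  0.0342]
```

Emit:
{"op": "play_rows", "data": {"fingers": [-1,-1,-1,-1,-1], "offset": [[10,44,-35],[10,44,-35],[15,44,-35],[20,44,-35],[20,44,-35]], "dr": [[0,0,0],[0,0,0],[0,0,0],[0,0,0],[0,0,0]]}}

```text
clock: 1.35
ee_pos: [0.4191, 0.1225, 0.1891]
eef_rot: [-2.257, 0.206, 1.995]
force: [0.5, 1.7, 0.0]
opening: -0.0001
```

Emit:
{"op": "play_rows", "data": {"fingers": [-1,-1,-1,-1], "offset": [[40,32,-28],[25,0,0],[0,0,0],[0,0,0]], "dr": [[0,0,0],[0,0,0],[0,0,0],[0,0,0]]}}

```text
clock: 1.85
ee_pos: [0.4484, 0.0869, 0.1294]
eef_rot: [-2.258, 0.205, 1.994]
force: [0.4, 0.3, 0.7]
opening: -0.0002
```

```bash
python3 st.py; python3 - <<'E'
from h import *
for n,c in(("top",(165,250,240,340)),("side",(195,295,260,375))):
    im=robot.capture(n)[c[0]:c[1],c[2]:c[3],::-1];cv2.imwrite(f"pics/{n}1.png",cv2.resize(im,None,fx=5.5,fy=5.5,interpolation=cv2.INTER_CUBIC))
E
```

```text
t 1.85 tcp slope mm [-108.1206  -39.6128  111.2188] F slope [0.3841 0.3693 0.6571] open -0.0001542947378477493
axes in slope
 [[ 0.0018  0.0005 -1.    ]
 [ 0.0021 -1.     -0.0005]
 [-1.     -0.0021 -0.0018]]
1 rotvec tool deg [-179.969    -0.1906   -0.1598]
-1 rotvec tool deg [ 0.0308 -0.1018  0.1214]
```

View pics/side1.png

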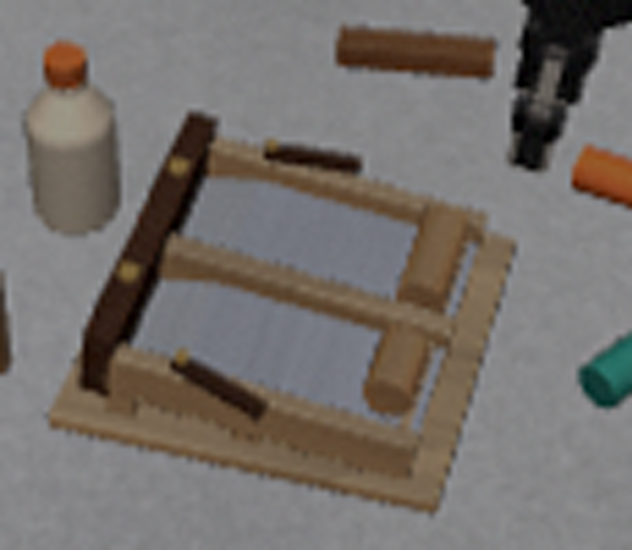

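Emit:
{"op": "play_rows", "data": {"fingers": [-1,-1,-1,-1,-1], "offset": [[40,2,0],[35,0,0],[18,0,0],[8,0,0],[0,0,0]], "dr": [[0,0,0],[0,0,0],[0,0,0],[0,0,0],[0,0,0]]}}

```text
clock: 2.58
ee_pos: [0.4602, 0.0828, 0.0287]
eef_rot: [-2.257, 0.205, 1.994]
force: [1.0, -0.8, 0.1]
opening: -0.0002
```

```bash
python3 st.py|head -1; python3 - <<'E'
from h import *
for n,c in(("top",(165,250,240,340)),("side",(195,295,260,375))):
    im=robot.capture(n)[c[0]:c[1],c[2]:c[3],::-1];cv2.imwrite(f"pics/{n}2.png",cv2.resize(im,None,fx=5.5,fy=5.5,interpolation=cv2.INTER_CUBIC))
E
```

```text
t 2.575 tcp slope mm [-108.1909  -41.5437    9.7155] F slope [ 1.0896 -0.6618 -0.0691] open -0.00022319293022668026
```

View pics/side2.png

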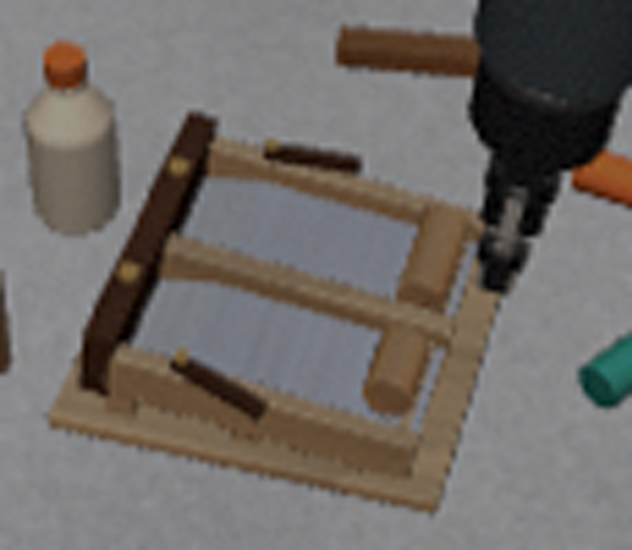

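Emit:
{"op": "play_rows", "data": {"fingers": [-1,-1,-1,-1,-1], "offset": [[0,0,-6],[0,0,-6],[0,0,-6],[0,0,-6],[0,0,-6]], "dr": [[0,0,0],[0,0,0],[0,0,0],[0,0,0],[0,0,0]]}}

```text
clock: 3.3
ee_pos: [0.4895, 0.0767, 0.0318]
eef_rot: [-2.256, 0.207, 1.995]
force: [-0.5, 0.3, 0.1]
opening: 0.0002
```

```bash
python3 st.py|head -1; python3 - <<'E'
from h import *
for n,c in(("top",(165,250,240,340)),("side",(195,295,260,375))):
    im=robot.capture(n)[c[0]:c[1],c[2]:c[3],::-1];cv2.imwrite(f"pics/{n}3.png",cv2.resize(im,None,fx=5.5,fy=5.5,interpolation=cv2.INTER_CUBIC))
E
```

```text
t 3.3 tcp slope mm [-78.0401 -42.1591   9.1889] F slope [-0.4906  0.2281  0.2048] open 0.00018962200356184423
```

View pics/side3.png

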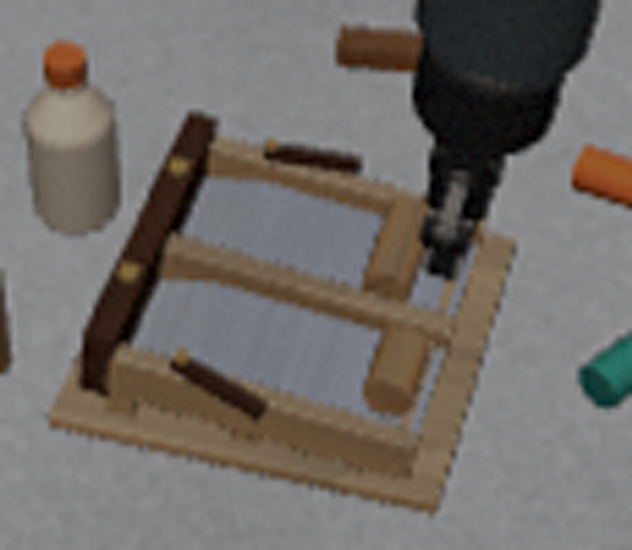

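Emit:
{"op": "play_rows", "data": {"fingers": [-1,-1,-1,-1,-1], "offset": [[0,0,-7],[0,0,-7],[0,0,-7],[0,0,-7],[0,0,-7]], "dr": [[0,0,0],[0,0,0],[0,0,0],[0,0,0],[0,0,0]]}}

```text
clock: 4.03
ee_pos: [0.5237, 0.0704, 0.0361]
eef_rot: [-2.256, 0.207, 1.995]
force: [-0.1, -0.2, 0.5]
opening: 0.0
```

Emit:
{"op": "play_rows", "data": {"fingers": [-1,-1,-1,-1,-1], "offset": [[0,0,-7],[0,0,-7],[0,0,-7],[0,0,-7],[0,0,-7]], "dr": [[0,0,0],[0,0,0],[0,0,0],[0,0,0],[0,0,0]]}}

```text
clock: 4.65
ee_pos: [0.5578, 0.064, 0.0404]
eef_rot: [-2.256, 0.207, 1.995]
force: [-0.7, 0.6, 0.8]
opening: 0.0001
```

```bash
python3 st.py|head -1; python3 - <<'E'
from h import *
for n,c in(("top",(165,250,240,340)),("side",(195,295,260,375))):
    im=robot.capture(n)[c[0]:c[1],c[2]:c[3],::-1];cv2.imwrite(f"pics/{n}4.png",cv2.resize(im,None,fx=5.5,fy=5.5,interpolation=cv2.INTER_CUBIC))
E
```

```text
t 4.65 tcp slope mm [ -8.0287 -42.1477   9.2656] F slope [-0.7138  0.4398  0.9299] open 0.00010437651897852792
```

View pics/side4.png

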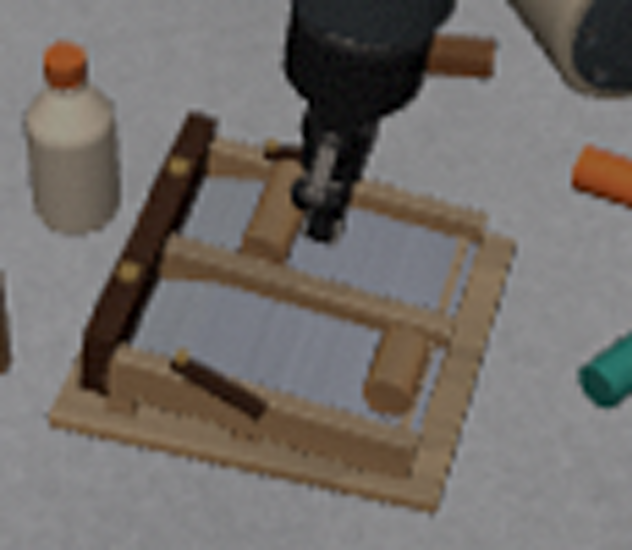

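Emit:
{"op": "play_rows", "data": {"fingers": [-1,-1,-1,-1,-1], "offset": [[0,0,-7],[0,0,-7],[0,0,-6],[0,0,-5],[0,0,-4]], "dr": [[0,0,0],[0,0,0],[0,0,0],[0,0,0],[0,0,0]]}}

```text
clock: 5.38
ee_pos: [0.5861, 0.0588, 0.0439]
eef_rot: [-2.256, 0.207, 1.995]
force: [0.5, -0.1, -0.1]
opening: -0.0002
```

Emit:
{"op": "play_rows", "data": {"fingers": [-1,-1,-1], "offset": [[0,0,0],[0,0,0],[0,0,0]], "dr": [[0,0,0],[0,0,0],[0,0,0]]}}

```text
clock: 5.75
ee_pos: [0.5855, 0.0589, 0.0439]
eef_rot: [-2.256, 0.207, 1.995]
force: [0.1, 0.4, 0.3]
opening: 0.0004
```

```bash
python3 st.py|head -1; python3 - <<'E'
from h import *
for n,c in(("top",(165,250,240,340)),("side",(195,295,260,375))):
    im=robot.capture(n)[c[0]:c[1],c[2]:c[3],::-1];cv2.imwrite(f"pics/{n}5.png",cv2.resize(im,None,fx=5.5,fy=5.5,interpolation=cv2.INTER_CUBIC))
E
```

```text
t 5.75 tcp slope mm [ 20.3569 -42.1442   9.3018] F slope [0.0466 0.38   0.2717] open 0.0004488991116278946
```

View pics/side5.png

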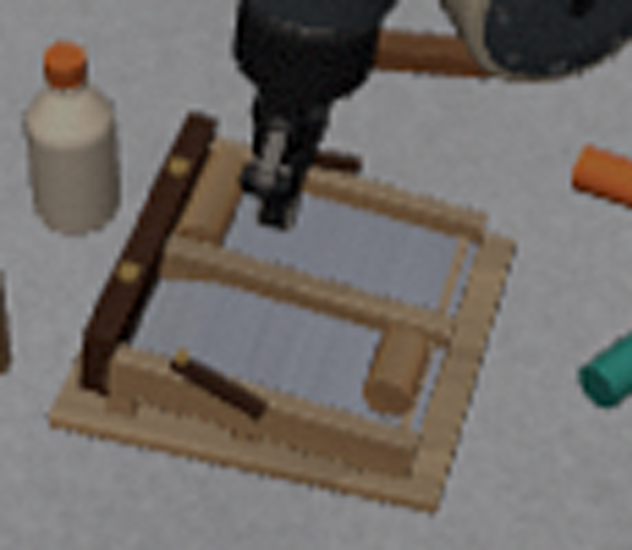

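Emit:
{"op": "play_rows", "data": {"fingers": [-1,-1,-1,-1,-1], "offset": [[0,0,20],[0,0,20],[3,0,10],[3,0,0],[0,0,0]], "dr": [[0,0,0],[0,0,0],[0,0,0],[0,0,0],[0,0,0]]}}

```text
clock: 6.48
ee_pos: [0.5381, 0.0678, 0.0317]
eef_rot: [-2.256, 0.207, 1.995]
force: [0.2, -1.1, 0.3]
opening: -0.0002
```

Emit:
{"op": "play_rows", "data": {"fingers": [-1,-1], "offset": [[1,0,0],[0,0,0]], "dr": [[0,0,0],[0,0,0]]}}

```text
clock: 6.72
ee_pos: [0.5381, 0.0677, 0.0308]
eef_rot: [-2.256, 0.207, 1.995]
force: [0.1, -1.2, -0.6]
opening: -0.0
```

```bash
python3 st.py|head -1
```

```text
t 6.725 tcp slope mm [-29.1611 -42.1309   2.1434] F slope [ 0.2153 -1.1406 -0.6293] open -4.6382804662703504e-05
```

Emit:
{"op": "play_rows", "data": {"fingers": [-1,-1], "offset": [[1,0,0],[0,0,0]], "dr": [[0,0,0],[0,0,0]]}}

```text
clock: 6.98
ee_pos: [0.5379, 0.0677, 0.0298]
eef_rot: [-2.256, 0.207, 1.995]
force: [-0.1, -0.4, 0.0]
opening: -0.0001
```

Emit:
{"op": "play_rows", "data": {"fingers": [-1,-1], "offset": [[1,0,0],[0,0,0]], "dr": [[0,0,0],[0,0,0]]}}

```text
clock: 7.22
ee_pos: [0.538, 0.0678, 0.0298]
eef_rot: [-2.257, 0.206, 1.994]
force: [-4.1, 0.9, 8.4]
opening: 0.0003
```

Emit:
{"op": "play_rows", "data": {"fingers": [-1,-1,-1,-1,-1], "offset": [[-25,0,0],[-25,0,0],[0,39,-11],[0,39,-11],[0,0,0]], "dr": [[0,0,0],[0,0,0],[0,0,0],[0,0,0],[0,0,0]]}}

```text
clock: 7.85
ee_pos: [0.539, -0.0139, 0.0812]
eef_rot: [-2.255, 0.21, 1.993]
force: [-0.2, 0.5, -0.8]
opening: -0.0
```

Emit:
{"op": "play_rows", "data": {"fingers": [-1,-1,-1], "offset": [[20,0,0],[11,0,0],[0,0,0]], "dr": [[0,0,0],[0,0,0],[0,0,0]]}}

```text
clock: 8.22
ee_pos: [0.5422, -0.0123, 0.0494]
eef_rot: [-2.255, 0.207, 1.998]
force: [-0.4, -0.1, -0.2]
opening: -0.0003
```

```bash
python3 st.py|head -1; python3 - <<'E'
from h import *
for n,c in(("top",(165,250,240,340)),("side",(195,295,260,375))):
    im=robot.capture(n)[c[0]:c[1],c[2]:c[3],::-1];cv2.imwrite(f"pics/{n}6.png",cv2.resize(im,None,fx=5.5,fy=5.5,interpolation=cv2.INTER_CUBIC))
E
```

```text
t 8.225 tcp slope mm [  -8.306  -120.0516   18.342 ] F slope [-0.416  -0.2127 -0.1601] open -0.0003395856104007539
```

View pics/side6.png

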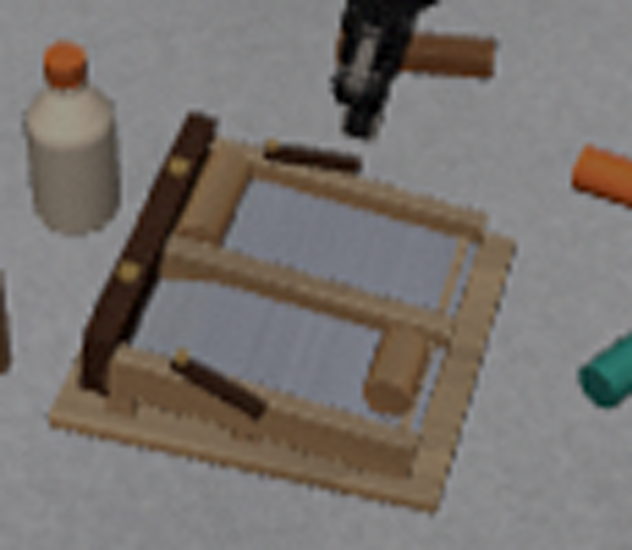

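View pics/top6.png

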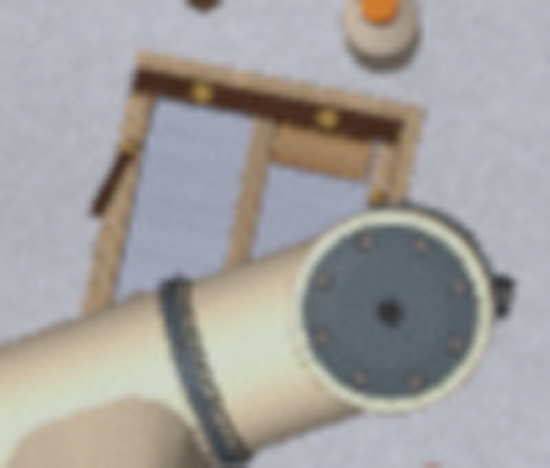

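Emit:
{"op": "play_rows", "data": {"fingers": [-1,-1,-1,-1,-1], "offset": [[-0.5,-6,0],[0,-6,0],[0,-6,0],[0,-6,0],[0,-6,-1]], "dr": [[0,0,0],[0,0,0],[0,0,0],[0,0,0],[0,0,0]]}}

```text
clock: 8.95
ee_pos: [0.549, 0.0171, 0.0508]
eef_rot: [-2.256, 0.207, 1.996]
force: [-1.5, 0.1, -0.5]
opening: 0.0001
```

```bash
python3 st.py|head -1; python3 - <<'E'
from h import *
for n,c in(("top",(165,250,240,340)),("side",(195,295,260,375))):
    im=robot.capture(n)[c[0]:c[1],c[2]:c[3],::-1];cv2.imwrite(f"pics/{n}7.png",cv2.resize(im,None,fx=5.5,fy=5.5,interpolation=cv2.INTER_CUBIC))
E
```

```text
t 8.95 tcp slope mm [ -6.8287 -89.9018  19.5902] F slope [-1.5196 -0.1409 -0.3173] open 5.6032569125257956e-05
```

View pics/side7.png

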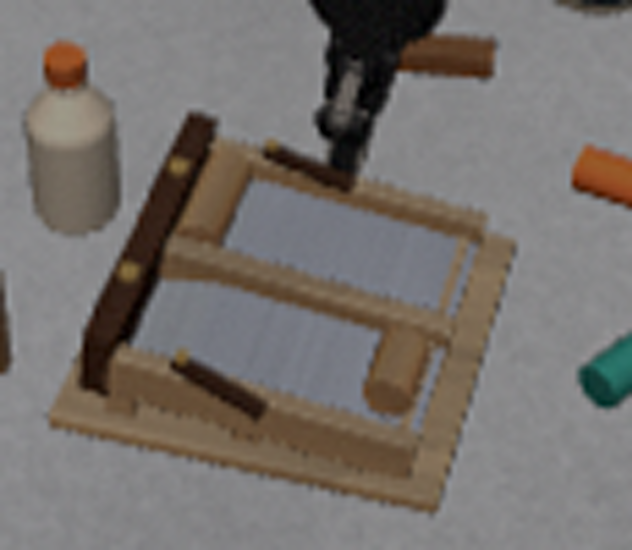

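Emit:
{"op": "play_rows", "data": {"fingers": [-1,-1,-1,-1,-1], "offset": [[0.7,-6,-1.5],[0,-5,-3],[0,-5,-4],[0,-5,-4],[0,-4,-7]], "dr": [[0,0,0],[0,0,0],[0,0,0],[0,0,0],[0,0,0]]}}

```text
clock: 9.68
ee_pos: [0.5733, 0.0383, 0.0527]
eef_rot: [-2.256, 0.206, 1.995]
force: [-1.2, 1.4, -0.5]
opening: 0.0001
```

```bash
python3 st.py|head -1; python3 - <<'E'
from h import *
for n,c in(("top",(165,250,240,340)),("side",(195,295,260,375))):
    im=robot.capture(n)[c[0]:c[1],c[2]:c[3],::-1];cv2.imwrite(f"pics/{n}8.png",cv2.resize(im,None,fx=5.5,fy=5.5,interpolation=cv2.INTER_CUBIC))
E
```

```text
t 9.675 tcp slope mm [ 13.2633 -64.6479  19.0183] F slope [-1.4759  1.1465 -0.2794] open 0.0001394277903302666
```

View pics/side8.png

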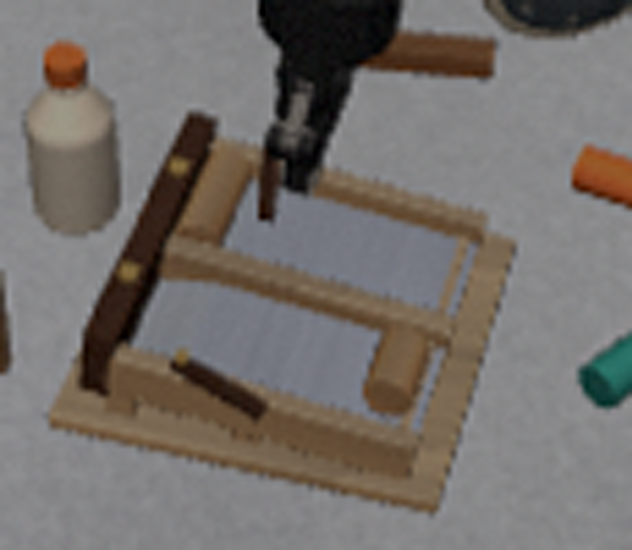

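Going well; the last ~10 mm uphill to the end stop.

Emit:
{"op": "play_rows", "data": {"fingers": [-1,-1,-1,-1], "offset": [[0,-3,-3],[0,0,-3],[0,0,-2],[0,0,0]], "dr": [[0,0,0],[0,0,0],[0,0,0],[0,0,0]]}}

```text
clock: 10.28
ee_pos: [0.5809, 0.0395, 0.0535]
eef_rot: [-2.255, 0.207, 1.995]
force: [-3.6, 2.1, 1.0]
opening: -0.0001
```

Emit:
{"op": "play_rows", "data": {"fingers": [-1,-1], "offset": [[0,0,-1],[0,0,0]], "dr": [[0,0,0],[0,0,0]]}}

```text
clock: 10.52
ee_pos: [0.581, 0.0394, 0.0535]
eef_rot: [-2.254, 0.207, 1.997]
force: [-7.4, 4.1, 2.8]
opening: 0.0001
```

Emit:
{"op": "play_rows", "data": {"fingers": [-1,-1], "offset": [[0,0,-1],[0,0,0]], "dr": [[0,0,0],[0,0,0]]}}

```text
clock: 10.78
ee_pos: [0.5811, 0.0394, 0.0534]
eef_rot: [-2.252, 0.207, 1.999]
force: [-9.3, 4.5, 4.1]
opening: 0.0001
```

```bash
python3 st.py|head -1; python3 - <<'E'
from h import *
for n,c in(("top",(165,250,240,340)),("side",(195,295,260,375))):
    im=robot.capture(n)[c[0]:c[1],c[2]:c[3],::-1];cv2.imwrite(f"pics/{n}9.png",cv2.resize(im,None,fx=5.5,fy=5.5,interpolation=cv2.INTER_CUBIC))
E
```

```text
t 10.775 tcp slope mm [ 20.7534 -62.1423  18.7939] F slope [-9.365   2.7506  5.2409] open 0.00010174926628481464
```

View pics/side9.png

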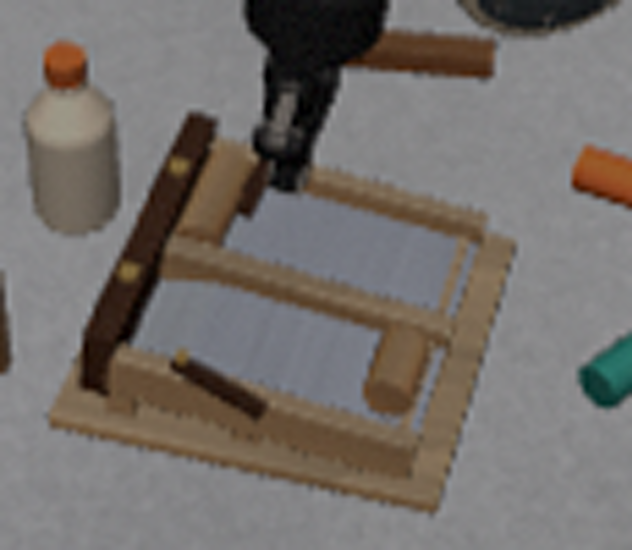

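Emit:
{"op": "play_rows", "data": {"fingers": [-1,-1,-1,-1,-1], "offset": [[0,0,8],[0,0,15],[-40,0,20],[-50,0,30],[-30,0,50]], "dr": [[0,0,0],[0,0,0],[0,0,0],[0,0,0],[0,0,0]]}}

```text
clock: 11.5
ee_pos: [0.4499, 0.0642, 0.1608]
eef_rot: [-2.26, 0.206, 1.988]
force: [-0.4, 1.6, 1.4]
opening: 0.0002
```

Emit:
{"op": "play_rows", "data": {"fingers": [-1,-1,-1,-1], "offset": [[0,50,20],[0,55,0],[0,55,0],[0,0,0]], "dr": [[0,0,0],[0,0,0],[0,0,0],[0,0,0]]}}

```text
clock: 12.0
ee_pos: [0.3993, -0.093, 0.1558]
eef_rot: [-2.255, 0.213, 1.99]
force: [-0.4, 0.9, 0.1]
opening: 0.0001
```

```bash
python3 st.py|head -1; python3 - <<'E'
from h import *
for n,c in(("top",(165,250,240,340)),("side",(205,295,260,365))):
    im=robot.capture(n);cv2.imwrite(f"pics/{n}full.png",im[:,:,::-1]);im=im[c[0]:c[1],c[2]:c[3],::-1];k=7 if n=="top" else 6.6;cv2.imwrite(f"pics/{n}z2.png",cv2.resize(im,None,fx=k,fy=k,interpolation=cv2.INTER_CUBIC))
E
```

```text
t 12.0 tcp slope mm [-120.1834 -225.4951  139.2437] F slope [-0.4957  0.8217  0.1587] open 0.00012610405654974358
```

View pics/topz2.png

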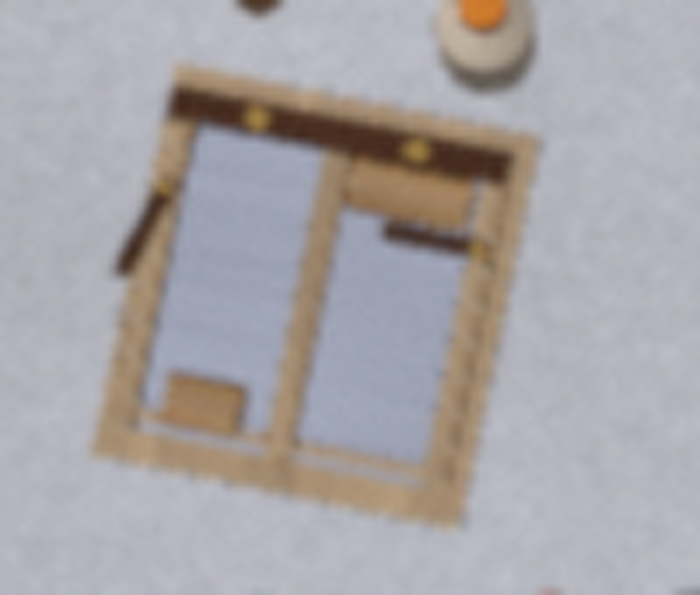

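View pics/sidez2.png

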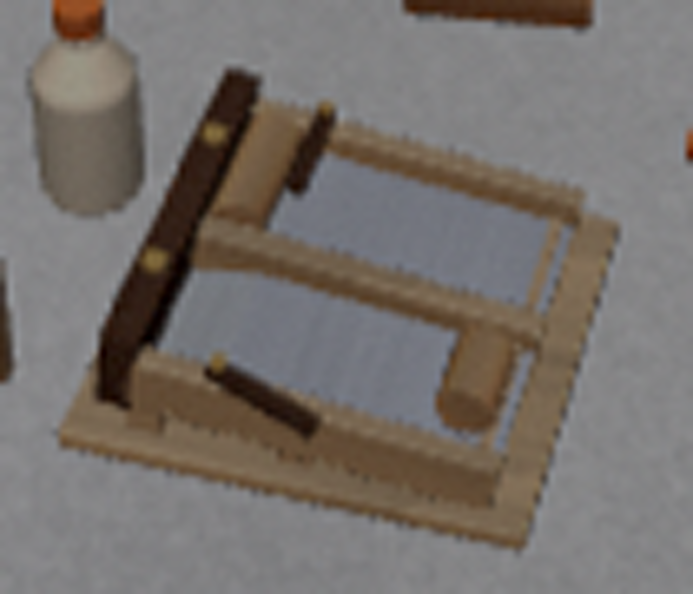

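```bash
python3 -c "
from station import robot
print(robot.close_job())"
```

```text
the job is handed in; nothing more can be done
None
```

The long peg is home in the hollow against the stop, and the right-hand keeper is swung fully in behind it. I handed the job in at about 12 s of the 43 s allowed; no verdict was reported.

- **Peg:** it lay in the right (-y) gutter. I pushed it up and over the crest with the shut fingertips, tool square to the slope, and it rolled to the stop by itself. Nothing was lifted.
- **Keeper:** I pushed the right keeper inwards until it met its end stop, where the force rose to about 9 N with no further travel.
- **Last pictures (both views):**
  - The peg lies square against the stop, with the keeper bar straight across behind it. In the top view the bar is parallel to the stop to about 0.02 rad.
  - The short peg and the left keeper look unchanged, and the arm is well clear.
- **Disagreement:** a touch on the gutter floor read 1.1 mm higher than the camera fit, within the 2 mm calibration error. I allowed for it in the keeper push. In the first fit, two hand-picked points were off by 1.7 and 4.8 pixels, so I dropped them.
- **Not measured:** I judged the end state from the pictures, and did not compute the final peg position or keeper angle. I did not check the items away from the ramp one by one at the end.

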